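Centre the espresso cup on its warmer and switch it on

TASK

The blue espresso cup stands off-centre on the rocking plate of the cup warmer. Without gripping it or picking it up, nudge it gently with the fingers until it stands centred on the round plate and the plate is level, then let go of it and press the warmer's orange power button right down and release it. The cup must not tip over or come off the plate, and nothing else on the desk may be disturbed.

Things in the scene. Friction and masses are not known exactly. Their poses are not given: they have to be found in the camera images.
- warmer: white cup warmer, fixed to the desk: a round puck of 120 mm diameter and 16 mm height with a dished top, and a 50 mm wide, 16 mm high control tongue that reaches 121 mm from the puck's centre along the warmer's own -x. Origin: under the puck's centre, on the desk; z up
- plate_centre (a point): centre of the top face of the dark round warming plate (80 mm diameter, 4.5 mm thick, top 22 mm above the desk). The plate rocks up to about 0.1 rad any way on a sprung pivot under its centre and dips towards the side where the cup's weight lies; it wobbles briefly when the cup is tapped. The point's z axis is the plate's normal
- cup: blue espresso cup, loose, about 0.18 kg, 54 mm high: foot 44 mm across, round belly 72 mm across 21 mm above its underside (the widest place, where an upright finger meets it), rim 66 mm. Its ear points along the cup's own +y and reaches 58 mm from the axis, 14 to 50 mm above the underside. Origin: centre of the foot's underside; z is the cup's axis. About 1 to 2 N slides it on the plate
- power_top (a point): centre of the top of the round orange power button (22 mm diameter) on the warmer's tongue, 96 mm from the plate's centre, 20.5 mm above the desk when up
- power (a joint): travel of the power button in m: 0 is up, 0.004 is fully down (about 3.5 N); it springs back
- marker: red marker lying down, 14 x 148 x 13 mm, bystander; origin under its centre
- binder_clip_a: small black binder clip, 32 x 19 x 31 mm, bystander; origin under its centre
- tape_1: roll of tan tape, 96 mm diameter, 48 mm high, bystander; origin under its centre
- eraser: blue and white eraser, 23 x 52 x 13 mm, bystander; origin under its centre
- highlighter: yellow highlighter lying down, 16 x 130 x 13 mm, bystander; origin under its centre

How it is judged (in metres and radians):
On the way, in this order (a step that is already met when the one before it is completed fails the run):
1. the cup stands centred on the level plate, at rest and let go (horizontal distance between cup and plate_centre below 0.005 m and angle between plate_centre's own z axis and vertical below 0.05 rad and linear speed of cup below 0.01 m/s and contact force between the fingers and cup below 0.05 N), for 0.3 s.
2. the power button is pressed right down (value of joint power above 0.0032 m), for 0.05 s.
At the end, for the whole second after the job is handed in: The cup stands upright and still on the plate, its axis within 5 mm of the plate's centre, the plate level within 0.05 rad, and the power button is up again after having been pressed (horizontal distance between cup and plate_centre below 0.005 m and angle between plate_centre's own z axis and vertical below 0.05 rad and angle between cup's own z axis and vertical below 0.07 rad and linear speed of cup below 0.01 m/s and value of joint power below 0.001 m); the robot touches nothing.
It fails at once if the cup is lifted off the plate or comes off it (z of cup in the frame of warmer above 0.034 m or z of cup in the frame of warmer below 0.012 m).
It fails at once if the cup is tipped over (angle between cup's own z axis and vertical above 0.4 rad).
It fails at once if the cup is squeezed or shoved with more than 15 N (contact force between the fingers and cup above 15 N).
It fails at once if the power button is pressed while the cup is off-centre (value of joint power above 0.0025 m and horizontal distance between cup and plate_centre above 0.007 m).
It fails at once if a bystander is disturbed (distance of any of marker, binder_clip_a, tape_1, eraser, highlighter from where it was at the start of the episode above 0.015 m).
It also fails if it takes over 72 s, if anything falls off the work surface, if the arm or the gripper's body presses on something with over 40 N, if the wrist force passes 120 N, or if a joint passes its speed limit or range.

ROBOT

A 6-joint arm with a two-finger parallel gripper is mounted at the origin on a cart in front of the work surface, level with it; the furniture and walls round the work are solid. World frame = base frame: x ahead of the robot, y to its left, z up, the work surface at z = 0. Lengths are in m, angles in degrees, forces in N, time in s.
With the tool pointing down it reaches from about 0.325 to 0.775 m from the base axis. Payload 5.5 kg.
Tool frame: the origin (TCP) lies on the centre line of the jaws, within the pads' length; the fingertips stand 25 mm ahead of it and the grasp point (between the pads) lies 6 mm ahead of it; z points along the fingers, y is the line along which they close (so a half turn about z gives the same grasp; the last joint's range is limited). The gripper opens to 85 mm and grips with 20 to 120 N. Pads are 22 mm wide; open, the fingers measure 114 mm over their backs; the gripper's body (76 mm by 85 mm) begins 54 mm behind the grasp point. The pads swing forward as they close: fully open they stand 13 mm farther back than shut.
Start: joints at [-74.124, 5.22, 70.514, -0, 104.267, -3.249], TCP at [0.197, -0.567, 0.256] pointing down, gripper open.
Joint ranges: [-164.24, 164.24], [-49.07, 125.15], [9.68, 141.18], [-86.29, 266.29], [3.28, 154.24], [-151.56, 151.56]. Speed limits (degrees/s): [147.25, 147.25, 172.46, 180, 180, 180].

INTERFACE

Orientations are given as [roll, pitch, yaw] about the fixed x, y, z axes, in that order (R = Rz(yaw) Ry(pitch) Rx(roll)).
In Python, from cell import sense, grab_frame, camera_info, sign_off gives the robot as it stands. The module is installed in compiled form; this text tells all that it offers.
- The arm moves only by the tool drive_effector, called after "Call:" as name([rows], argument=value, ...), one row to a line, values as JSON. Schema: {"type":"object","properties":{"offsets":{"type":"array","items":{"type":"array","items":{"type":"number"},"minItems":7,"maxItems":7},"minItems":1,"maxItems":12},"force":{"type":"number"},"only":{"type":"string"},"quiet":{"type":"boolean"},"lines":{"type":"string"}},"required":["offsets"],"additionalProperties":false}. offsets is a list of rows, 1 to 12 of them, each of 7 numbers: the finger opening in m, then dx, dy, dz in parts of the range, where 1.0 means 0.75 m, then a rotation vector rx, ry, rz in normalised numbers (1 is 360 degrees); each row shifts and turns the commanded pose from where the row before left it, along the tool's axes as they then stand; what a row does not reach is not made up. A row lasts 1/12 s, in which the tool goes at most 0.0417 m and 7.16 degrees, less where a joint would pass 70% of its speed; a pose out of reach is approached as far as the arm can. The fingers move at their own pace and stop on an object; force is the grip in N (left out, the last holds). Time passes only in rows, so rows that do not move let the fingers close. The tool returns the time, the measured TCP pose, the force, the opening and the grip force at its end. only (a regular expression) keeps the lines of the reply that match it, lines (a string "A,B") keeps lines A to B, and quiet returns only ok. Shift and turn numbers lie between -1 and 1, and a call with a number outside is refused. Input that does not fit is refused with a message, and nothing moves.
- sense(): the state, without advancing time (a new reading comes with each control period).
- grab_frame(name): name is "side" or "top"; returns (picture, depth): 480x640x3 uint8, red, green, blue; 480x640 float32, m along the optical axis (not along the pixel's ray), 0 where there is no reading.
- camera_info(name): a dict with "fx", "fy", "cx", "cy" (pixels), "dist_coeffs" ([k1, k2, p1, p2, k3] as OpenCV has them; the pictures are not rectified), "R" (3x3) and "t" (3): a world point X has camera coordinates R X + t. Camera axes: x right, y down, z forward; pixel columns grow to the right and rows downward; lengths in m; the calibration is good to about 2 mm. A picture is of the moment at which its call begins. camera_info takes no time and is no camera call.
- sign_off(): hands the job in; it is judged then, once.
The state is a dict: "time_s": time; "q": joint angles; "qd": joint speeds; "tau": joint torques, N m; "tool_pos": TCP position; "eef_rot": TCP orientation; "contact_force": force on the tool from outside, world axes, zero at the start; "ft_torque": the same for the moment, N m; "opening": finger opening in m; "grasp_force": force on a finger pad.
Only numpy, scipy, OpenCV 4.12 (cv2) and the standard library are available. Lean on these libraries where they do the work, as an engineer would, in place of code of your own. Each camera call takes 0.05 s, during which the arm holds its last target. There are 200 camera calls.

## Working session

There is one attempt and no reset: what is moved stays moved. The work goes in short steps, Python scripts to look and compute and a tool call to move; the robot and the scene stay as the last step left them, time stands still between calls to the robot, and variables do not carry over. Pictures are saved under pics/ and viewed, at most 10 in all, crops included, and the job is handed in when it is done.

```bash
mkdir -p pics
```

Create h.py:
```python
import numpy as np, cv2
from cell import sense, grab_frame, camera_info
def world(name, depth):
    c=camera_info(name); K=np.array([[c['fx'],0,c['cx']],[0,c['fy'],c['cy']],[0,0,1]])
    v,u=np.mgrid[0:480,0:640]
    p=cv2.undistortPoints(np.stack([u.ravel(),v.ravel()],1).astype(np.float64)[:,None],K,np.array(c['dist_coeffs'],float))[:,0]
    X=np.c_[p,np.ones(len(p))]*depth.ravel()[:,None]
    W=(X-np.array(c['t']))@np.array(c['R'])
    W[depth.ravel()==0]=np.nan
    return W.reshape(480,640,3)
```

Run:
```python
from h import *
s=sense();print(s)
for n in('top','side'):
    im,d=grab_frame(n);np.savez('f_'+n,im=im,d=d);cv2.imwrite(f'pics/{n}0.png',im[:,:,::-1])
    c=camera_info(n);print(n,c['fx'],c['fy'],-np.array(c['R']).T@np.array(c['t']),np.array(c['R'])[2])
```

```text
{'time_s': 0.0, 'q': array([-7.41252331e+01,  5.26229823e+00,  7.05827102e+01, -1.74605005e-03,
        1.04267000e+02, -3.24870811e+00]), 'qd': array([-0.08010701,  0.04285634,  0.0163983 , -0.00772107, -0.01474629,
        0.01614571]), 'tau': array([ 1.12719135e-03, -4.58728695e+01, -4.18027067e+01, -4.50263656e-05,
        1.16116033e-02, -1.63838342e-05]), 'tool_pos': array([ 0.19648615, -0.56666056,  0.25515111]), 'eef_rot': array([-1.79888076e+02, -4.65720856e-03,  1.91230418e+01]), 'contact_force': array([0.67571524, 0.68522975, 0.49351295]), 'ft_torque': array([0.03661886, 0.00404793, 0.00047063]), 'grasp_force': 0.0, 'opening': 0.08541575775604342}
top 459.68063881185014 459.68063881185014 [ 0.48408703 -0.35568321  1.04098174] [ 0.1047041   0.00205257 -0.9945013 ]
side 527.2789444937255 527.2789444937255 [ 0.20839737 -0.98961488  0.67045397] [ 0.38903583  0.67454927 -0.6274029 ]
```

View pics/top0.png

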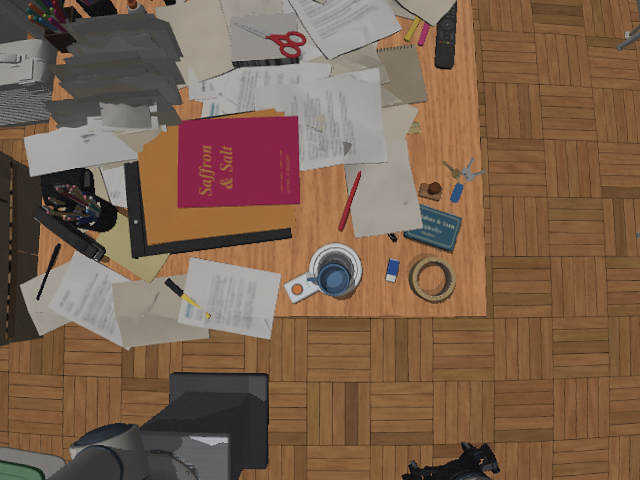

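View pics/side0.png

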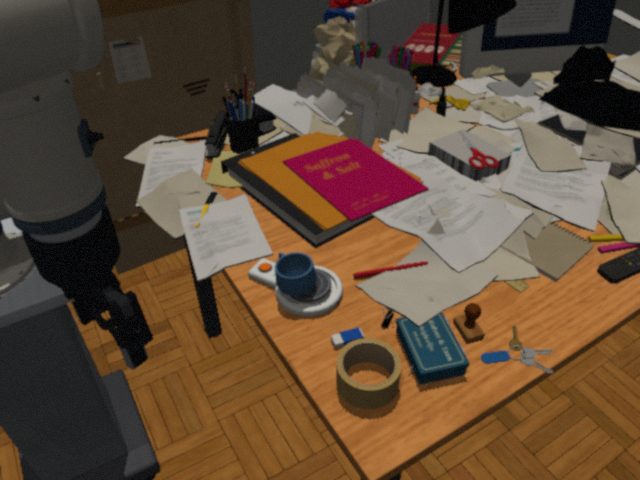

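The top view shows the puck at about (335,268), the button at (297,290) to its left, the cup at about (334,280) with its ear to the left (about (312,278)), the eraser at (392,270), the tape at (432,278) and the marker at (350,200). The side view agrees: the cup leans towards the button and robot side.

Add to h.py:
```python
from scipy.optimize import least_squares
def circ(P,r=None):
    x0=np.r_[P.mean(0),r or .03]
    f=lambda p:np.hypot(P[:,0]-p[0],P[:,1]-p[1])-(r or p[2])
    return least_squares(f,x0,loss='soft_l1',f_scale=.001).x
def analyse(n,im,d,box):
    W=world(n,d);hsv=cv2.cvtColor(im,cv2.COLOR_RGB2HSV)
    m=np.zeros((480,640),bool);m[box[1]:box[3],box[0]:box[2]]=1
    H,S,V=[hsv[...,i].astype(int) for i in range(3)]
    z=W[...,2]
    out={}
    b=m&(H>95)&(H<125)&(S>80)&(z>.03)
    out['blue']=b
    out['white']=m&(S<40)&(V>140)&(z>.008)&(z<.024)
    out['orange']=m&(H<18)&(S>150)&(V>150)&(z>.012)&(z<.035)
    return W,out
```

Run:
```python
from h import *
for n,box in(('top',(270,235,385,315)),('side',(240,240,350,325))):
    f=np.load(f'f_{n}.npz');W,o=analyse(n,f['im'],f['d'],box)
    print(n)
    for k,m in o.items():
        P=W[m];print(k,len(P),np.nanmedian(P,0),np.nanpercentile(P,[2,98],axis=0).round(4).tolist())
    P=W[o['white']];q=W[o['orange']].mean(0)
    P=P[np.hypot(*(P-q)[:,:2].T)>.045]
    print('puck',circ(P[:,:2]), circ(P[np.hypot(*(P[:,:2]-circ(P[:,:2])[:2]).T)>.053][:,:2]))
    B=W[o['blue']];zt=np.nanpercentile(B[:,2],97);T=B[B[:,2]>zt-.006];print('rim',zt,len(T),circ(T[:,:2]),circ(T[:,:2],.032))
    im=f['im'][box[1]:box[3],box[0]:box[2],::-1];cv2.imwrite(f'pics/{n}c.png',cv2.resize(im,None,fx=5,fy=5,interpolation=cv2.INTER_CUBIC))
```

```text
top
blue 466 [ 0.50559698 -0.39270525  0.06015164] [[0.4743, -0.4221, 0.0301], [0.535, -0.3449, 0.0791]]
white 1310 [ 0.51082167 -0.34350626  0.01519776] [[0.4536, -0.451, 0.0082], [0.5853, -0.254, 0.0205]]
orange 63 [ 0.48215354 -0.3128613   0.02116162] [[0.4733, -0.3197, 0.0173], [0.491, -0.3041, 0.0243]]
puck [ 0.45256683 -0.37301546  0.11690601] [ 0.4548272  -0.3719593   0.11559957]
rim 0.07811490795760424 159 [ 0.50387169 -0.39065658  0.0309708 ] [ 0.50348613 -0.39053362  0.032     ]
side
blue 1338 [ 0.5039013  -0.40084031  0.05641195] [[0.4716, -0.4255, 0.0319], [0.5331, -0.3588, 0.0771]]
white 1091 [ 0.49895657 -0.31611521  0.01500269] [[0.4588, -0.4523, 0.0082], [0.5791, -0.2198, 0.0194]]
orange 53 [ 0.48116718 -0.31367327  0.02225566] [[0.4735, -0.3214, 0.0191], [0.4895, -0.3052, 0.0238]]
puck [ 0.48907738 -0.35115506  0.10439345] [ 0.48862668 -0.35130842  0.10456803]
rim 0.07648396242753906 237 [ 0.5020758  -0.39167586  0.03054194] [ 0.50181725 -0.39083915  0.032     ]
```

View pics/topc.png

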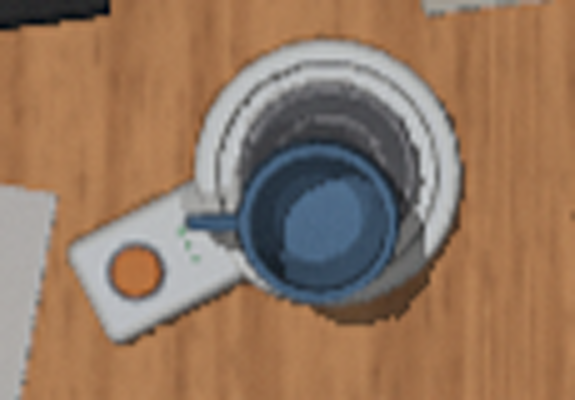

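View pics/sidec.png

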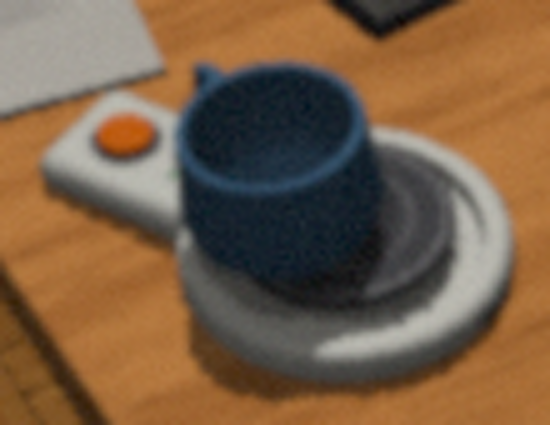

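The crops show the puck centre at about (336,269) and the cup rim at (334,279) in the top view. The ear points left, nearly along +y. Paper pollutes the white mask, so I'll refit the puck locally.

Add to h.py:
```python
def puck(W,o,c=(.52,-.395)):
    P=W[o['white']][:,:2];q=np.nanmedian(W[o['orange']],0)[:2]
    c=np.array(c)
    for i in range(6):
        r=np.hypot(*(P-c).T); s=P[(r<.066)&(r>.0545)&(np.hypot(*(P-q).T)>.06)]
        # pixels evenly spread over rim annulus 0.0545..0.060: refit to outer edge by angle bins
        a=np.arctan2(*(s-c).T[::-1]);k=np.digitize(a,np.linspace(-np.pi,np.pi,37))
        E=np.array([s[k==j][np.argmax(np.hypot(*(s[k==j]-c).T))] for j in np.unique(k)])
        f=circ(E);c=f[:2]
    return f,q,len(E)
```

Run:
```python
from h import *
for n,box in(('top',(270,235,385,315)),('side',(240,240,350,325))):
    f=np.load(f'f_{n}.npz');W,o=analyse(n,f['im'],f['d'],box)
    f_,q,k=puck(W,o);print(n,f_,q,k,np.hypot(*(f_[:2]-q)),np.degrees(np.arctan2(*(f_[:2]-q)[::-1])))
    hsv=cv2.cvtColor(f['im'],cv2.COLOR_RGB2HSV)
    # dark plate points & tilt
    z=W[...,2];R=np.hypot(W[...,0]-f_[0],W[...,1]-f_[1])
    m=(R<.038)&(z<.032)&(z>.012)&(hsv[...,2]<130)&(hsv[...,1]<70)
    P=W[m];A=np.c_[P[:,:2]-f_[:2],np.ones(len(P))];print('plate',len(P),np.linalg.lstsq(A,P[:,2],rcond=None)[0])
    # ear: blue points far from rim centre
    B=W[o['blue']];e=B[np.hypot(B[:,0]-.503,B[:,1]+.391)>.041];print('ear',len(e),np.nanmedian(e,0),e[np.argmax(e[:,1])])
    # belly circle
    b=B[(B[:,2]>.036)&(B[:,2]<.052)&(np.hypot(B[:,0]-.503,B[:,1]+.391)<.041)&(np.hypot(B[:,0]-.503,B[:,1]+.391)>.03)];print('belly',len(b),circ(b[:,:2],.036))
    # nearby obstacles
    if n=='top':
        D=np.hypot(W[...,0]-.52,W[...,1]+.4)
        h=(D<.17)&(D>.075)&(z>.007);
        nl,L,st,_=cv2.connectedComponentsWithStats(h.astype(np.uint8))
        for j in range(1,nl):
            if st[j,4]>12: Q=W[L==j];print(st[j],Q.min(0).round(3),Q.max(0).round(3))
```

```text
top [ 0.52787694 -0.39671441  0.0583478 ] [ 0.48215354 -0.3128613 ] 22 0.0955090242696075 -61.39726172947333
plate 358 [ 0.0701587  -0.02552962  0.02290716]
ear 16 [ 0.50346095 -0.34428483  0.06688424] [ 0.50350351 -0.33789521  0.06466441]
belly 12 [ 0.4977383  -0.38852208  0.036     ]
[ 338  199   64   43 1394] [ 0.591 -0.542  0.007] [ 0.687 -0.404  0.038]
[267 207  29  33 477] [ 0.591 -0.309  0.009] [ 0.659 -0.247  0.057]
[386 258  14  24 236] [ 0.501 -0.542  0.008] [ 0.553 -0.511  0.019]
[409 268   7  19 107] [ 0.49  -0.57   0.007] [ 0.53  -0.563  0.052]
[261 270  21  42 442] [ 0.433 -0.276  0.007] [ 0.524 -0.231  0.015]
[283 274  28  29 469] [ 0.453 -0.342  0.007] [ 0.516 -0.281  0.026]
side [ 0.52693779 -0.39905396  0.05633237] [ 0.48116718 -0.31367327] 18 0.09687522873282749 -61.805276019276036
plate 505 [ 0.08316764 -0.00343106  0.02345848]
ear 5 [ 0.50007792 -0.34894905  0.06729347] [ 0.50207861 -0.34048563  0.05742848]
belly 409 [ 0.50631984 -0.39309109  0.036     ]
```

Puck centre ≈ (0.5275, -0.3975), cup foot ≈ (0.507, -0.392), so the push is about 21 mm along heading -15°. I'll use the half-open fingers as a cradle behind the belly, and first travel there high up.

Units first: shifts go in shares of 0.75 m and turns go in shares of 360 degrees. So 0.0304 m / 0.75 = 0.0405, 0.0115 m / 0.75 = 0.0153.

Call:
drive_effector([
  [0.05, 0.0405, -0.0127, 0.0153, 0, 0, 0],
  [0.05, 0.0405, -0.0127, 0.0153, 0, 0, 0],
  [0.05, 0.0405, -0.0127, 0.0153, 0, 0, 0],
  [0.05, 0.0405, -0.0127, 0.0153, 0, 0, 0],
  [0.05, 0.0405, -0.0127, 0.0153, 0, 0, 0],
  [0.05, 0.0405, -0.0127, 0.0153, 0, 0, 0],
  [0.05, 0.0405, -0.0127, 0.0153, 0, 0, 0],
  [0.05, 0.0405, -0.0127, 0.0153, 0, 0, 0],
  [0.05, 0.0405, -0.0127, 0.0153, 0, 0, 0],
  [0.05, 0.0405, -0.0127, 0.0153, 0, 0, 0],
], force=20)

```text
time_s: 0.93
tool_pos: [0.4536, -0.3762, 0.1402]
eef_rot: [-180.0, 0.0, 19.1]
contact_force: [0.7, -1.0, 0.4]
opening: 0.0499
grasp_force: 0.0
```

Call:
drive_effector([
  [0.05, 0, 0, 0, 0, 0, 0.0158],
  [0.05, 0, 0, 0, 0, 0, 0.0158],
  [0.05, 0, 0, 0, 0, 0, 0.0158],
  [0.05, 0, 0, 0, 0, 0, 0.0158],
  [0.05, 0, 0, 0, 0, 0, 0.0158],
  [0.05, 0, 0, 0, 0, 0, 0.0158],
  [0.05, 0, 0, 0, 0, 0, 0],
  [0.05, 0, 0, 0, 0, 0, 0],
])

```text
time_s: 1.6
tool_pos: [0.4525, -0.3774, 0.1408]
eef_rot: [-180.0, 0.0, -14.9]
contact_force: [0.2, -1.0, 0.1]
opening: 0.0498
grasp_force: 0.0
```

To row units: 0.015 m / 0.75 = 0.02, 0.01 m / 0.75 = 0.0133.

Call:
drive_effector([
  [0.05, 0, 0, 0.02, 0, 0, 0],
  [0.05, 0, 0, 0.02, 0, 0, 0],
  [0.05, 0, 0, 0.02, 0, 0, 0],
  [0.05, 0, 0, 0.02, 0, 0, 0],
  [0.05, 0, 0, 0.02, 0, 0, 0],
  [0.05, 0, 0, 0.0133, 0, 0, 0],
  [0.05, 0, 0, 0, 0, 0, 0],
  [0.05, 0, 0, 0, 0, 0, 0],
])

```text
time_s: 2.27
tool_pos: [0.4524, -0.3773, 0.0558]
eef_rot: [-180.0, 0.1, -15.0]
contact_force: [-0.0, -0.2, 0.8]
opening: 0.0499
grasp_force: 0.0
```

Run:
```python
from h import *
im,d=grab_frame('side');W=world('side',d)
z=W[...,2]
m=(np.hypot(W[...,0]-.453,W[...,1]+.377)<.06)&(z>.024)&(im.max(2)<75)
print(m.sum(),np.percentile(W[m],[1,5,50,99],axis=0).round(4))
cv2.imwrite('pics/s1.png',cv2.resize(im[190:350,200:400,::-1],None,fx=4,fy=3.75))
```

```text
6463 [[ 0.4145 -0.4308  0.0356]
 [ 0.4169 -0.4206  0.0513]
 [ 0.4463 -0.409   0.2373]
 [ 0.5096 -0.3589  0.3846]]
```

View pics/s1.png

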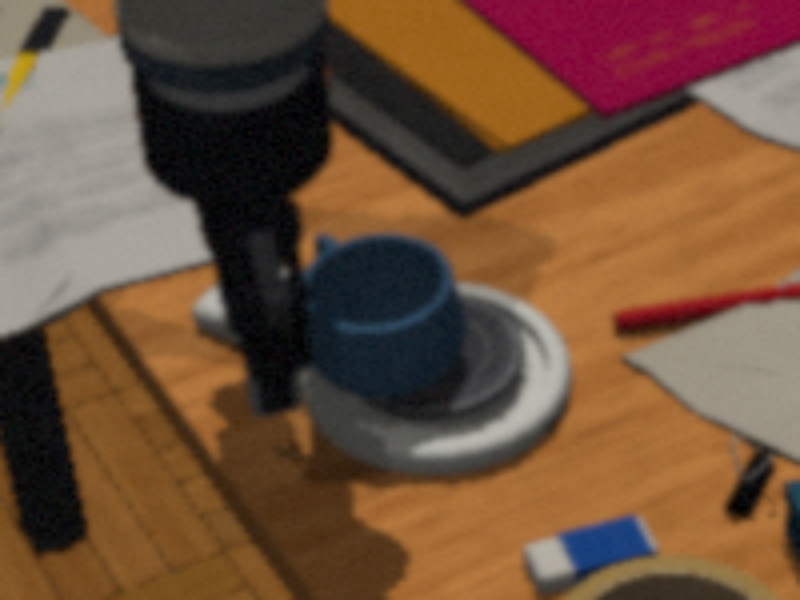

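The side view shows the fingers upright beside the cup, tips near z = 0.034 m, clear of the puck rim and ear. Now I'll advance slowly.

To row units: 0.004 m / 0.75 = 0.0053, 0.003 m / 0.75 = 0.004.

Call:
drive_effector([
  [0.05, 0.0053, 0, 0, 0, 0, 0],
  [0.05, 0.0053, 0, 0, 0, 0, 0],
  [0.05, 0.004, 0, 0, 0, 0, 0],
  [0.05, 0.0027, 0, 0, 0, 0, 0],
  [0.05, 0.0013, 0, 0, 0, 0, 0],
  [0.05, 0.0013, 0, 0, 0, 0, 0],
  [0.05, 0.0013, 0, 0, 0, 0, 0],
  [0.05, 0.0013, 0, 0, 0, 0, 0],
  [0.05, 0.0013, 0, 0, 0, 0, 0],
  [0.05, 0.0013, 0, 0, 0, 0, 0],
  [0.05, 0.0013, 0, 0, 0, 0, 0],
  [0.05, 0.0013, 0, 0, 0, 0, 0],
])

```text
time_s: 3.32
tool_pos: [0.4727, -0.383, 0.0563]
eef_rot: [-180.0, 0.0, -15.1]
contact_force: [-2.3, 0.8, 1.7]
opening: 0.0498
grasp_force: 1.1
```

Call:
drive_effector([
  [0.05, 0.0013, 0, 0, 0, 0, 0],
  [0.05, 0.0013, 0, 0, 0, 0, 0],
  [0.05, 0.0013, 0, 0, 0, 0, 0],
  [0.05, 0.0013, 0, 0, 0, 0, 0],
  [0.05, 0.0013, 0, 0, 0, 0, 0],
  [0.05, 0.0013, 0, 0, 0, 0, 0],
  [0.05, 0.0013, 0, 0, 0, 0, 0],
  [0.05, 0.0013, 0, 0, 0, 0, 0],
])

```text
time_s: 3.98
tool_pos: [0.4807, -0.3851, 0.0564]
eef_rot: [180.0, 0.0, -15.1]
contact_force: [-3.7, 1.1, 4.3]
opening: 0.0501
grasp_force: 2.1
```

Create m.py:
```python
from h import *
import sys
for n,box in(('top',(290,235,385,315)),('side',(262,235,350,325))):
    im,d=grab_frame(n);W,o=analyse(n,im,d,box)
    B=W[o['blue']];zt=np.nanpercentile(B[:,2],97);T=B[B[:,2]>zt-.006];T=T[T[:,1]<-.36]
    print(n,'rim',zt.round(4),len(T),circ(T[:,:2],.032).round(4))
    f=puck(W,o,(.5275,-.3975)) if o['orange'].sum()>20 else None;print('puck',f)
    if len(sys.argv)>1: cv2.imwrite(f'pics/{n}{sys.argv[1]}.png',cv2.resize(im[box[1]:box[3],box[0]:box[2],::-1],None,fx=5,fy=5,interpolation=cv2.INTER_CUBIC))
```

```bash
python3 m.py
```

```text
top rim 0.3998 1 [ 0.4757 -0.4668  0.032 ]
puck None
side rim 0.1641 48 [ 0.4475 -0.4419  0.032 ]
puck (array([ 0.52741363, -0.3995149 ,  0.05559855]), array([ 0.48304883, -0.31305425]), 17)
```

To row units: -0.01 m / 0.75 = -0.0133, -0.009 m / 0.75 = -0.012.

Call:
drive_effector([
  [0.05, -0.0027, 0, 0, 0, 0, 0],
  [0.05, -0.0053, 0, 0, 0, 0, 0],
  [0.05, -0.012, 0, 0, 0, 0, 0],
  [0.05, -0.0133, 0, 0, 0, 0, 0],
  [0.05, -0.0133, 0, 0.0033, 0, 0, 0],
  [0.05, 0, 0, 0.0033, 0, 0, 0],
  [0.05, 0, 0, 0, 0, 0, 0],
])

```text
time_s: 4.67
tool_pos: [0.4462, -0.3756, 0.0506]
eef_rot: [-180.0, 0.0, -15.1]
contact_force: [-0.0, -0.7, -1.2]
opening: 0.0501
grasp_force: 0.0
```

```bash
sed -i 's/(z>.03)$/(z>.03)\&(z<.09)/' h.py; python3 m.py 2
```

```text
top rim 0.0788 97 [ 0.5154 -0.3931  0.032 ]
puck None
side rim 0.0777 245 [ 0.5142 -0.3941  0.032 ]
puck None
```

View pics/side2.png

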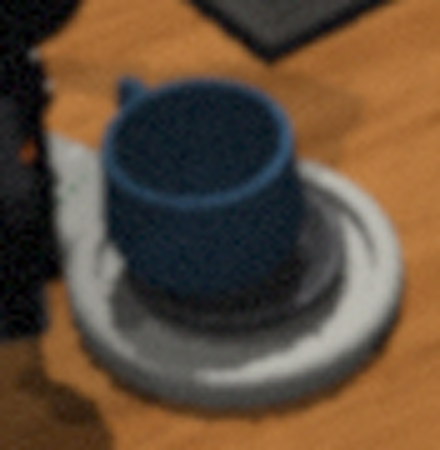

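The cup has moved 12 mm in the right direction; 13 mm of rim travel remain on about the same heading. The ear and the cup's uprightness look fine.

To row units: 0.008 m / 0.75 = 0.0107, 0.004 m / 0.75 = 0.0053.

Call:
drive_effector([
  [0.05, 0.0107, 0, 0, 0, 0, 0],
  [0.05, 0.0107, 0, 0, 0, 0, 0],
  [0.05, 0.0107, 0, 0, 0, 0, 0],
  [0.05, 0.0053, 0, 0, 0, 0, 0],
  [0.05, 0.0013, 0, 0, 0, 0, 0],
  [0.05, 0.0013, 0, 0, 0, 0, 0],
  [0.05, 0.0013, 0, 0, 0, 0, 0],
  [0.05, 0.0013, 0, 0, 0, 0, 0],
  [0.05, 0.0013, 0, 0, 0, 0, 0],
  [0.05, 0.0013, 0, 0, 0, 0, 0],
  [0.05, 0.0013, 0, 0, 0, 0, 0],
  [0.05, 0.0013, 0, 0, 0, 0, 0],
])

```text
time_s: 5.77
tool_pos: [0.4816, -0.3854, 0.0514]
eef_rot: [180.0, -0.0, -15.1]
contact_force: [-0.5, -0.1, 1.4]
opening: 0.05
grasp_force: 0.3
```

Call:
drive_effector([
  [0.05, 0.0013, 0, 0, 0, 0, 0],
  [0.05, 0.0013, 0, 0, 0, 0, 0],
  [0.05, 0.0013, 0, 0, 0, 0, 0],
])

```text
time_s: 6.02
tool_pos: [0.4844, -0.3862, 0.0515]
eef_rot: [180.0, 0.0, -15.1]
contact_force: [-2.3, 0.3, 2.9]
opening: 0.05
grasp_force: 1.3
```

Gentle contact. I'll continue to about 1 mm short, then back off and look.

To row units: 0.001 m / 0.75 = 0.0013.

Call:
drive_effector([
  [0.05, 0.0013, 0, 0, 0, 0, 0],
  [0.05, 0.0013, 0, 0, 0, 0, 0],
  [0.05, 0.0013, 0, 0, 0, 0, 0],
  [0.05, 0.0013, 0, 0, 0, 0, 0],
  [0.05, 0.0013, 0, 0, 0, 0, 0],
  [0.05, 0.0013, 0, 0, 0, 0, 0],
  [0.05, 0, 0, 0, 0, 0, 0],
])

```text
time_s: 6.6
tool_pos: [0.4905, -0.3878, 0.0515]
eef_rot: [180.0, -0.0, -15.1]
contact_force: [-2.7, 1.1, 2.7]
opening: 0.0499
grasp_force: 2.1
```

Call:
drive_effector([
  [0.05, -0.0027, 0, 0, 0, 0, 0],
  [0.05, -0.0053, 0, 0, 0, 0, 0],
  [0.05, -0.0133, 0, 0, 0, 0, 0],
  [0.05, -0.016, 0, 0, 0, 0, 0],
  [0.05, -0.02, 0, 0, 0, 0, 0],
  [0.05, 0, 0, 0, 0, 0, 0],
  [0.05, 0, 0, 0, 0, 0, 0],
  [0.05, 0, 0, 0, 0, 0, 0],
])

```text
time_s: 7.27
tool_pos: [0.4493, -0.3766, 0.0513]
eef_rot: [180.0, -0.1, -15.1]
contact_force: [-0.2, 0.9, 0.7]
opening: 0.0498
grasp_force: 0.0
```

```bash
python3 m.py 3
```

```text
top rim 0.0793 92 [ 0.5246 -0.3954  0.032 ]
puck None
side rim 0.078 243 [ 0.5235 -0.3968  0.032 ]
puck None
```

To row units: 0.008 m / 0.75 = 0.0107, 0.003 m / 0.75 = 0.004.

Call:
drive_effector([
  [0.05, 0.0107, 0, 0, 0, 0, 0],
  [0.05, 0.0107, 0, 0, 0, 0, 0],
  [0.05, 0.0107, 0, 0, 0, 0, 0],
  [0.05, 0.0107, 0, 0, 0, 0, 0],
  [0.05, 0.004, 0, 0, 0, 0, 0],
  [0.05, 0.0027, 0, 0, 0, 0, 0],
  [0.05, 0.0013, 0, 0, 0, 0, 0],
  [0.05, 0.0013, 0, 0, 0, 0, 0],
  [0.05, 0.0013, 0, 0, 0, 0, 0],
  [0.05, 0.0013, 0, 0, 0, 0, 0],
])

```text
time_s: 8.2
tool_pos: [0.4883, -0.3872, 0.0513]
eef_rot: [-180.0, 0.0, -15.1]
contact_force: [-0.1, -0.5, 0.4]
opening: 0.0501
grasp_force: 0.0
```

Call:
drive_effector([
  [0.05, 0.0013, 0, 0, 0, 0, 0],
  [0.05, 0.0013, 0, 0, 0, 0, 0],
  [0.05, 0.0013, 0, 0, 0, 0, 0],
  [0.05, 0.0013, 0, 0, 0, 0, 0],
  [0.05, 0.0013, 0, 0, 0, 0, 0],
  [0.05, 0, 0, 0, 0, 0, 0],
])

```text
time_s: 8.7
tool_pos: [0.4933, -0.3886, 0.0515]
eef_rot: [180.0, -0.0, -15.1]
contact_force: [-1.9, 0.4, 1.7]
opening: 0.0501
grasp_force: 1.3
```

Call:
drive_effector([
  [0.05, -0.0027, 0, 0, 0, 0, 0],
  [0.05, -0.0053, 0, 0, 0, 0, 0],
  [0.05, -0.0133, 0, 0, 0, 0, 0],
  [0.05, -0.0187, 0, 0, 0, 0, 0],
  [0.05, -0.02, 0, 0, 0, 0, 0],
  [0.05, 0, 0, -0.0533, 0, 0, 0],
  [0.05, -0.0267, 0, -0.0533, 0, 0, 0],
  [0.05, -0.04, 0, -0.0533, 0, 0, 0],
  [0.05, -0.04, 0, -0.04, 0, 0, 0],
  [0.05, 0, 0, -0.04, 0, 0, 0],
  [0.05, 0, 0, 0, 0, 0, 0],
])

```text
time_s: 9.62
tool_pos: [0.3792, -0.3588, 0.2292]
eef_rot: [179.6, -0.6, -15.1]
contact_force: [0.5, -0.9, 1.2]
opening: 0.05
grasp_force: 0.0
```

Create m2.py:
```python
from h import *
import sys
for n,box in(('top',(270,235,385,315)),('side',(240,240,350,325))):
    im,d=grab_frame(n);W,o=analyse(n,im,d,box)
    B=W[o['blue']];zt=np.nanpercentile(B[:,2],97);T=B[B[:,2]>zt-.006];T=T[T[:,1]<-.36]
    print(n,'rim',zt.round(4),len(T),circ(T[:,:2],.032).round(4))
    try: print('puck',puck(W,o,(.5275,-.3975)))
    except Exception as e: print(e)
    hsv=cv2.cvtColor(im,cv2.COLOR_RGB2HSV);z=W[...,2];D=W[...,:2]-[.5275,-.3975];R=np.hypot(D[...,0],D[...,1])
    m=(R<.038)&(z<.03)&(z>.014)&(hsv[...,2]<130)&(hsv[...,1]<70);P=W[m]
    if len(P)>10: print('plate',len(P),np.linalg.lstsq(np.c_[D[m],np.ones(len(P))],P[:,2],rcond=None)[0])
    cv2.imwrite(f'pics/{n}{sys.argv[1]}.png',cv2.resize(im[box[1]:box[3],box[0]:box[2],::-1],None,fx=5,fy=5,interpolation=cv2.INTER_CUBIC))
```

```bash
python3 m2.py 4
```

```text
top rim 0.079 163 [ 0.5277 -0.3974  0.032 ]
puck (array([ 0.52765265, -0.39679204,  0.05833568]), array([ 0.48214536, -0.31095195]), 30)
plate 61 [-0.01117857 -0.00814784  0.02287925]
side rim 0.0777 256 [ 0.5261 -0.3977  0.032 ]
puck (array([ 0.52615124, -0.39804873,  0.05727454]), array([ 0.48238475, -0.31238609]), 23)
plate 335 [0.00212193 0.00574215 0.02349423]
```

View pics/top4.png

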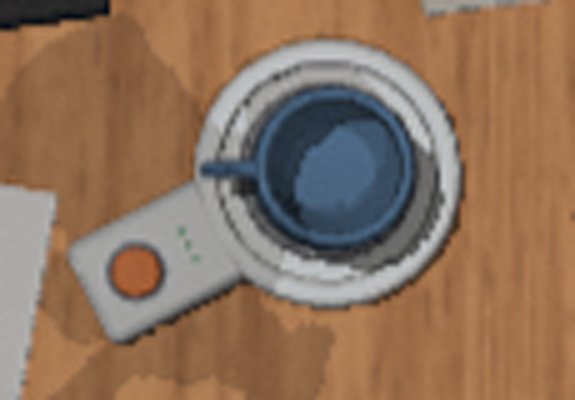

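The picture shows the cup concentric in the puck (rim centre at crop (336,167)) and the button at crop (136,271). Both views put the rim within about 1 mm of the puck centre, with the plate level. Next the button, at (0.482, -0.3125).

Call:
drive_effector([
  [0, 0, 0, 0, 0, 0, 0],
  [0, 0, 0, 0, 0, 0, 0],
  [0, 0, 0, 0, 0, 0, 0],
  [0, 0, 0, 0, 0, 0, 0],
  [0, 0, 0, 0, 0, 0, 0],
  [0, 0, 0, 0, 0, 0, 0],
])

```text
time_s: 10.22
tool_pos: [0.3793, -0.3577, 0.2208]
eef_rot: [-180.0, 0.0, -15.1]
contact_force: [1.0, 0.6, -0.2]
opening: -0.0001
grasp_force: 0.0
```

To row units: 0.03 m / 0.75 = 0.04, 0.02 m / 0.75 = 0.0267.

Call:
drive_effector([
  [0, 0.0195, -0.0156, 0.0133, 0, 0, 0],
  [0, 0.0195, -0.0156, 0.0133, 0, 0, 0],
  [0, 0.0195, -0.0156, 0.0133, 0, 0, 0],
  [0, 0.0195, -0.0156, 0.0133, 0, 0, 0],
  [0, 0.0195, -0.0156, 0.0133, 0, 0, 0],
  [0, 0.0195, -0.0156, 0.0133, 0, 0, 0],
  [0, 0, 0, 0.04, 0, 0, 0],
  [0, 0, 0, 0.04, 0, 0, 0],
  [0, 0, 0, 0.0267, 0, 0, 0],
  [0, 0, 0, 0.0133, 0, 0, 0],
  [0, 0, 0, 0, 0, 0, 0],
  [0, 0, 0, 0, 0, 0, 0],
])

```text
time_s: 11.22
tool_pos: [0.4821, -0.3129, 0.0717]
eef_rot: [-180.0, 0.0, -15.1]
contact_force: [-0.3, -0.7, -0.1]
opening: -0.0001
grasp_force: 0.0
```

Run:
```python
from h import *
im,d=grab_frame('side');W=world('side',d);z=W[...,2]
m=(np.hypot(W[...,0]-.482,W[...,1]+.3125)<.03)&(z>.026)&(z<.09)&(im.max(2)<90)
print(m.sum(),np.percentile(W[m],[1,50,99],axis=0).round(4))
cv2.imwrite('pics/s5.png',cv2.resize(im[210:330,230:390,::-1],None,fx=5,fy=5))
```

```text
140 [[ 0.4718 -0.3294  0.0484]
 [ 0.4786 -0.323   0.0672]
 [ 0.4911 -0.3072  0.0809]]
```

View pics/s5.png

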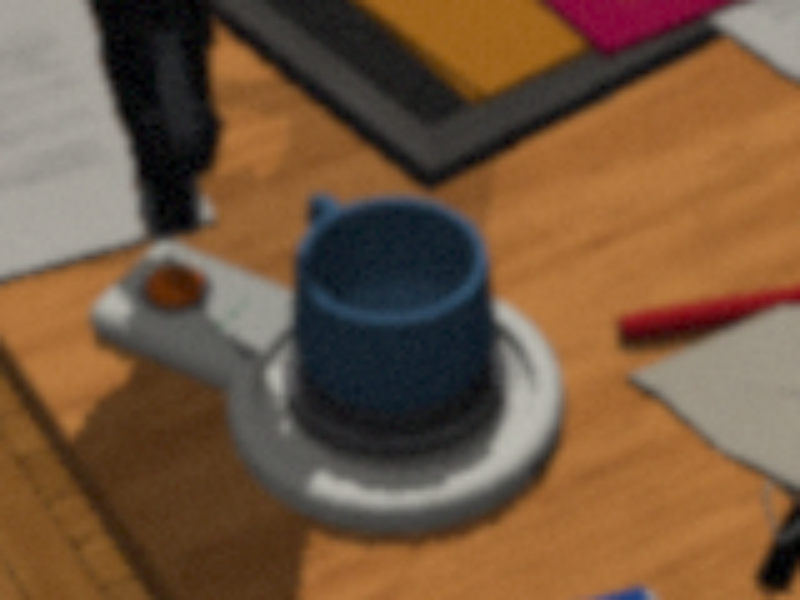

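The fingertip hangs straight over the orange button (crop (175,285)), well clear of the cup.

To row units: 0.01 m / 0.75 = 0.0133, 0.003 m / 0.75 = 0.004.

Call:
drive_effector([
  [0, 0, 0, 0.0133, 0, 0, 0],
  [0, 0, 0, 0.0133, 0, 0, 0],
  [0, 0, 0, 0.004, 0, 0, 0],
  [0, 0, 0, 0.0027, 0, 0, 0],
  [0, 0, 0, 0.0013, 0, 0, 0],
  [0, 0, 0, 0.0013, 0, 0, 0],
  [0, 0, 0, 0.0013, 0, 0, 0],
  [0, 0, 0, 0.0013, 0, 0, 0],
  [0, 0, 0, 0, 0, 0, 0],
  [0, 0, 0, 0, 0, 0, 0],
])

```text
time_s: 12.1
tool_pos: [0.4822, -0.3128, 0.0427]
eef_rot: [180.0, -0.0, -15.1]
contact_force: [-1.5, 0.0, 2.6]
opening: 0.0002
grasp_force: 1.2
```

To row units: 0.001 m / 0.75 = 0.0013.

Call:
drive_effector([
  [0, 0, 0, 0.0013, 0, 0, 0],
  [0, 0, 0, 0.0013, 0, 0, 0],
  [0, 0, 0, 0, 0, 0, 0],
  [0, 0, 0, 0, 0, 0, 0],
  [0, 0, 0, 0, 0, 0, 0],
])

```text
time_s: 12.52
tool_pos: [0.4822, -0.3129, 0.0414]
eef_rot: [180.0, -0.0, -15.1]
contact_force: [-2.2, 2.9, 6.5]
opening: -0.0
grasp_force: 3.6
```

To row units: 0.001 m / 0.75 = 0.0013.

Call:
drive_effector([
  [0, 0, 0, 0.0013, 0, 0, 0],
  [0, 0, 0, 0, 0, 0, 0],
  [0, 0, 0, 0, 0, 0, 0],
])

```text
time_s: 12.77
tool_pos: [0.4822, -0.3129, 0.0413]
eef_rot: [180.0, -0.0, -15.1]
contact_force: [-5.0, 3.5, 11.7]
opening: -0.0001
grasp_force: 5.7
```

Call:
drive_effector([
  [0, 0, 0, -0.004, 0, 0, 0],
  [0, 0, 0, -0.0133, 0, 0, 0],
  [0, 0, 0, -0.04, 0, 0, 0],
  [0, 0, 0, -0.04, 0, 0, 0],
  [0, 0, 0, -0.04, 0, 0, 0],
  [0, -0.0267, 0, -0.04, 0, 0, 0],
  [0, -0.04, 0, -0.0267, 0, 0, 0],
  [0, -0.04, 0, 0, 0, 0, 0],
  [0, -0.04, 0, 0, 0, 0, 0],
  [0, 0, 0, 0, 0, 0, 0],
  [0, 0, 0, 0, 0, 0, 0],
  [0, 0, 0, 0, 0, 0, 0],
])

```text
time_s: 13.77
tool_pos: [0.3762, -0.2843, 0.1927]
eef_rot: [180.0, -0.1, -15.1]
contact_force: [-0.3, 0.2, -0.2]
opening: -0.0
grasp_force: 0.0
```

```bash
python3 m2.py 6
```

```text
top rim 0.0789 166 [ 0.5278 -0.3974  0.032 ]
puck (array([ 0.52759525, -0.39685823,  0.05831473]), array([ 0.4821704 , -0.31286564]), 30)
plate 61 [-0.00776101 -0.01287768  0.02308001]
side rim 0.0777 247 [ 0.5259 -0.3975  0.032 ]
puck (array([ 0.52615972, -0.39819248,  0.05719856]), array([ 0.48137401, -0.31371237]), 23)
plate 323 [-0.00072241  0.00677271  0.02340492]
```

View pics/side6.png

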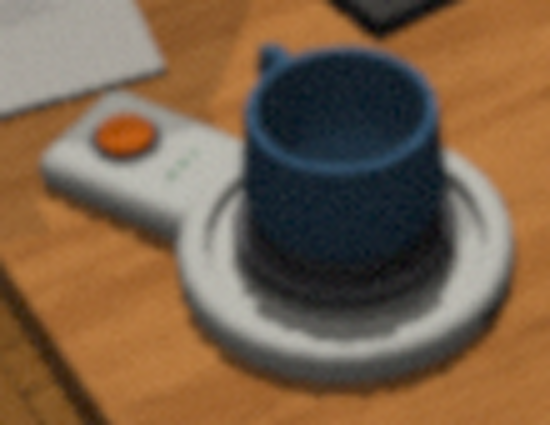

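The cup stands centred and upright (rim centre at crop (342,110)), the plate is level, and the button is back up at (125,135). The press hit the stop: the force rose to 11.7 N with no further travel.

```bash
python3 -c "
from cell import sign_off
print(sign_off())"
```

```text
the job is handed in; nothing more can be done
None
```

The cup was nudged to within about 1 mm of the plate's centre, and the plate is level. The power button was pressed to its stop and released, and the job is handed in; sign-off returned no verdict.

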